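Hook out the marked specimen tray

ROBOT

A 6-joint arm with a two-finger parallel gripper is mounted at the origin on the work surface; the furniture and walls round the work are solid. World frame = base frame: x ahead of the robot, y to its left, z up, the work surface at z = 0. Lengths are in m, angles in rad, forces in N, time in s.
With the tool pointing down it reaches from about 0.35 to 0.975 m from the base axis. Payload 4.9 kg.
Tool frame: the origin (TCP) lies between the finger pads; the fingertips stand 19 mm ahead of it and the grasp point (between the pads) is the TCP; z points along the fingers, y is the line along which they close (so a half turn about z gives the same grasp; the last joint's range is limited). The gripper opens to 85 mm and grips with 20 to 120 N. Pads are 22 mm wide; open, the fingers measure 114 mm over their backs; the gripper's body (76 mm by 85 mm) begins 54 mm behind the grasp point. The pads swing forward as they close: fully open they stand 13 mm farther back than shut.
Start: joints at [1.177, 0.053, 1.613, -0, 1.476, -0.119], TCP at [0.17, 0.602, 0.25] pointing down, gripper open.
Joint ranges: [-3.01, 3.01], [-1.01, 2.22], [0.06, 2.58], [-1.02, 4.17], [0.09, 2.62], [-3.14, 3.14]. Speed limits (rad/s): [2.57, 2.57, 3.14, 3.14, 3.14, 3.14].

INTERFACE

Orientations are given as a rotation vector (axis times angle).
In Python, from station import ctrl gives the robot as it stands. The module is installed in compiled form; this text tells all that it offers.
- The arm moves only by the tool servo_tool, never from a script. Its argument "increments" is a list that holds one entry, the list of rows, each a list of 5 numbers: the finger opening in cm, from 0 to 8.54, then the shift along the tool's x, y, z in cm, then the turn about the tool's z in degrees. A call has 1 to 5 rows; each row is the pose to reach, as a shift and turn from the pose commanded when the call began, along the tool's axes at that moment; what a row does not reach only later rows make up. A row lasts 1/10 s, in which the tool goes at most 50 mm and 8.59 degrees, less where a joint would pass 70% of its speed; a pose out of reach is approached as far as the arm can. A call with a gripper value outside its range is refused whole. The fingers move at their own pace and stop on an object; "newtons" is the grip in N (left out, the last holds). Time passes only in rows, so rows that repeat a pose let the fingers close. It gives the time, the measured TCP pose, the force, the opening and the grip force at its end, in the units of the state.
- ctrl.get_obs(): the state, without advancing time (a new reading comes with each control period).
- ctrl.get_image(name): name is "scene" or "top"; returns a dict with "img" (384x512x3 uint8, red, green, blue), "fx", "fy", "cx", "cy" (pixels), "k1" (the pictures are not rectified: a ray, as slopes to the right and down, at radius r is drawn at 1 + k1 r^2 times it, then the intrinsics apply), "rvec" (rotation vector, rad) and "tvec" (3), from world to camera coordinates, as OpenCV has them. Camera axes: x right, y down, z forward; pixel columns grow to the right and rows downward; lengths in m; the calibration is good to about 2 mm. A picture is of the moment at which its call begins. There is no depth.
- ctrl.finish_job(): hands the job in; it is judged then, once.
The state is a dict: "t": time; "q": joint angles; "dq": joint speeds; "effort": joint torques, N m; "tool_pos": TCP position; "tool_rot": TCP orientation; "contact_force": force on the tool from outside, world axes, zero at the start; "wrist_torque": the same for the moment, N m; "opening": finger opening in m; "grip_force": force on a finger pad.
Only numpy, scipy, OpenCV 4.12 (cv2) and the standard library are available. Lean on these libraries where they do the work, as an engineer would, in place of code of your own. Each camera call takes 0.05 s, during which the arm holds its last target. There are 200 camera calls.

TASK

Take the pull hook with the orange grip, reach it in under the ledge of the small cabinet and drop its tip into the hidden eye of the tray marked by the green disc. Pull that tray out to its stop, lift the hook out of the eye and stand it upright on its foot on the bare table in front of the cabinet, clear of both trays. Leave the tray under the red disc shut.

Things in the scene. Friction and masses are not known exactly. Their poses are not given: they have to be found in the camera images.
- tray_cabinet: Fixed two-bay cabinet, aluminium top, grey walls, 174 wide, 128 deep, 131 high. Origin on the table under the middle of its open front edge; x into the cabinet, y to its left, z up. Bays centred at y = +42 and -42, 78 wide inside. The top's underside, 123 above the table, is a ledge over the eyes. In each bay a white tray (rim 64 high, a dish in it) starts shut, its face 62 behind the front edge.
- green_marker: Flat green disc, 28 across, 6 high, fixed on top of the ledge (height 131) 24 behind its front edge, on the centre line of the bay whose tray is wanted; origin under its centre. A like red disc sits over the other bay. A black mains adapter, 30 high, lies on the table to the right before the cabinet: pass over it.
- eye_left (a point): Centre of the left tray's eye, a level loop of 6 mm steel bar in front of the tray, 63 above the table (bar 60 to 66); clear opening 37 along x, 34 along y (17 either side). Axes as the cabinet's. With the tray shut it lies at x = +43, y = +42 in the cabinet's frame, under the ledge. The tray slides along -x by 70 to a stop (eye at x = -27), pull about 1.5 to 3 N, and stays there.
- eye_right (a point): The same for the right tray and its eye: at x = +43, y = -42 in the cabinet's frame when shut, x = -27 at the stop.
- pull_hook: Loose pull hook, 0.16 kg, upright on the table: dark foot plate 60 x 44 x 6, orange grip 50 long (x), 18 wide (y), 6 to 67 high, to be grasped across the 18 about 45 up; from it a steel rod, 8 thick, runs along +x at height 30 and bends straight down at x = 125 to the tip. Origin under the grip's centre at the foot's underside; x along the rod, z up.
- hook_tip (a point): The lower end of the hook's downward tip (8 thick): x = 125, y = 0, z = 2 in the pull hook's frame; 24 of it is free below the rod.

How it is judged:
On the way, in this order (a step that is already met when the one before it is completed fails the run):
1. the hook's tip is down inside the eye of the green-marked tray while that tray is still shut (((y of green_marker in the frame of tray_cabinet above 0 m and horizontal distance between hook_tip and eye_left below 0.022 m and z of hook_tip in the frame of eye_left below -0.003 m and x of eye_left in the frame of tray_cabinet above 0.03 m) or (y of green_marker in the frame of tray_cabinet below 0 m and horizontal distance between hook_tip and eye_right below 0.022 m and z of hook_tip in the frame of eye_right below -0.003 m and x of eye_right in the frame of tray_cabinet above 0.03 m))), for 0.1 s.
2. the green-marked tray is pulled out, by more than 53 mm of its 70 (((y of green_marker in the frame of tray_cabinet above 0 m and x of eye_left in the frame of tray_cabinet below -0.01 m) or (y of green_marker in the frame of tray_cabinet below 0 m and x of eye_right in the frame of tray_cabinet below -0.01 m))), for 0.1 s.
At the end, for the whole second after the job is handed in: The green-marked tray is out by more than 53 mm of its 70 mm, the red-marked tray still shut within 10 mm; the hook stands on its foot on the table (foot within 8 mm of the surface, tilted less than 0.15 rad), at rest, its tip in front of the cabinet's front edge and more than 40 mm from either eye (((y of green_marker in the frame of tray_cabinet above 0 m and x of eye_left in the frame of tray_cabinet below -0.01 m and x of eye_right in the frame of tray_cabinet above 0.033 m) or (y of green_marker in the frame of tray_cabinet below 0 m and x of eye_right in the frame of tray_cabinet below -0.01 m and x of eye_left in the frame of tray_cabinet above 0.033 m)) and height (world z) of pull_hook between -0.005 and 0.008 m and angle between pull_hook's own z axis and vertical below 0.15 rad and linear speed of pull_hook below 0.02 m/s and horizontal distance between hook_tip and eye_left above 0.04 m and horizontal distance between hook_tip and eye_right above 0.04 m and x of hook_tip in the frame of tray_cabinet below 0 m); the robot touches nothing.
It fails at once if the red-marked tray is pulled out more than 20 mm ((y of green_marker in the frame of tray_cabinet above 0 m and x of eye_right in the frame of tray_cabinet below 0.023 m) or (y of green_marker in the frame of tray_cabinet below 0 m and x of eye_left in the frame of tray_cabinet below 0.023 m)).
It fails at once if the pull hook is knocked over (angle between pull_hook's own z axis and vertical above 0.8 rad).
It also fails if it takes over 50 s, if anything falls off the work surface, if the arm or the gripper's body presses on something with over 40 N, if the wrist force passes 120 N, or if a joint passes its speed limit or range.

## Working session

There is one attempt and no reset: what is moved stays moved. The work goes in short steps, Python scripts to look and compute and a tool call to move; the robot and the scene stay as the last step left them, time stands still between calls to the robot, and variables do not carry over. Pictures are saved under pics/ and viewed, at most 10 in all, crops included, and the job is handed in when it is done.

Besides the shell and the picture viewer there is one more tool, called after ">>>" in YAML: its name, and indented under it one key for each argument. servo_tool: Moves the arm, as the interface text tells. Its arguments: {"type":"object","properties":{"increments":{"type":"array"},"newtons":{"type":"number"}},"required":["increments"]}

```bash
mkdir -p pics
cat > h.py <<'E'
import numpy as np, cv2
from station import ctrl
def cam(n):
    d=ctrl.get_image(n); return d
def ray(d,u,v):
    x=(u-d['cx'])/d['fx']; y=(v-d['cy'])/d['fy']
    rd=np.hypot(x,y); r=rd
    for _ in range(30): r=rd/(1+d['k1']*r*r)
    s=r/rd if rd>0 else 1
    R=cv2.Rodrigues(np.array(d['rvec'],float))[0]; t=np.array(d['tvec'],float).ravel()
    return -R.T@t, R.T@np.array([x*s,y*s,1.])
def onz(d,u,v,z):
    o,r=ray(d,u,v); return o+r*(z-o[2])/r[2]
def proj(d,P):
    R=cv2.Rodrigues(np.array(d['rvec'],float))[0]; t=np.array(d['tvec'],float).ravel()
    c=R@np.array(P,float)+t; x,y=c[0]/c[2],c[1]/c[2]; k=1+d['k1']*(x*x+y*y)
    return np.array([d['fx']*x*k+d['cx'],d['fy']*y*k+d['cy']])
def save(d,n): cv2.imwrite('pics/'+n,cv2.cvtColor(d['img'],cv2.COLOR_RGB2BGR))
E
python3 - <<'E'
from h import *
print(ctrl.get_obs())
ims=[]
for n in('scene','top'):
    d=cam(n); print(n,ray(d,256,192),d['fx'],d['k1']); save(d,n+'0.png')
    hsv=cv2.cvtColor(d['img'],cv2.COLOR_RGB2HSV)
    for nm,lo,hi in(('green',(45,90,50),(85,255,255)),('red',(0,150,60),(5,255,255)),('orange',(7,150,80),(20,255,255))):
        m=cv2.inRange(hsv,lo,hi); k,l,s,c=cv2.connectedComponentsWithStats(m)
        for i in range(1,k):
            if s[i,4]>30: print(nm,s[i],c[i])
E
```

```text
{'t': 0.0, 'q': array([ 1.17701301e+00,  5.33832974e-02,  1.61430351e+00, -1.58655955e-05,
        1.47598052e+00, -1.19006097e-01]), 'dq': array([ 0.00107707,  0.00016414, -0.00094457,  0.0004601 , -0.00093907,
        0.00071157]), 'effort': array([-5.88244693e-04, -3.93664885e+01, -3.70183897e+01, -3.76326102e-05,
        6.84011189e-03,  6.00540076e-06]), 'tool_pos': array([0.16936468, 0.60100901, 0.24904089]), 'tool_rot': array([-0.43018994, -3.11148221,  0.00315814]), 'contact_force': array([-0.11678158,  0.00465596, -0.32182887]), 'wrist_torque': array([ 0.00095556, -0.06942309, -0.01345424]), 'grip_force': 0.0, 'opening': 0.08542467324840876}
scene (array([ 0.06482157, -0.4561607 ,  0.75785058]), array([ 0.54055794,  0.46082791, -0.70402283])) 443.4513612070739 0.013153815779984335
green [202 127  10   7  59] [206.47457627 129.6779661 ]
red [ 102  122   67   41 1911] [136.03872318 142.10832025]
red [233 139   9   6  46] [236.86956522 141.69565217]
orange [ 88 119  12   9  84] [ 93.94047619 122.66666667]
orange [281 148  23   6  40] [292.35 150.7 ]
orange [323 310  10  13 108] [327.59259259 316.11111111]
top (array([ 0.37008852, -0.03884971,  0.94290612]), array([ 1.95256721e-01, -4.14148146e-04, -9.80774294e-01])) 413.69438260477176 -0.13339732119000414
green [147 144  13  13 130] [152.69230769 150.20769231]
red [187 137  13  12 119] [192.88235294 142.7394958 ]
red [  39  168   81   55 2078] [ 80.50721848 195.33349374]
red [395 247  18  16  85] [403.71764706 254.61176471]
orange [ 31 214  14  14 158] [ 37.67721519 220.34810127]
orange [369 228  20  20 157] [378.78980892 237.64968153]
```

View pics/scene0.png

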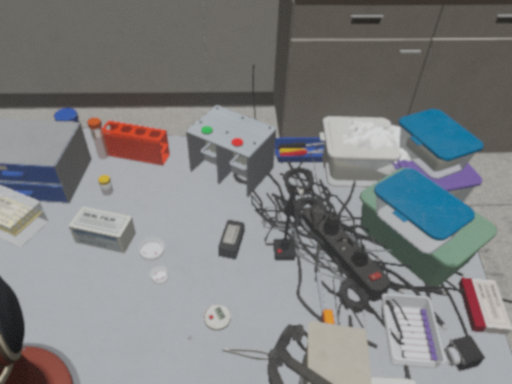

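View pics/top0.png

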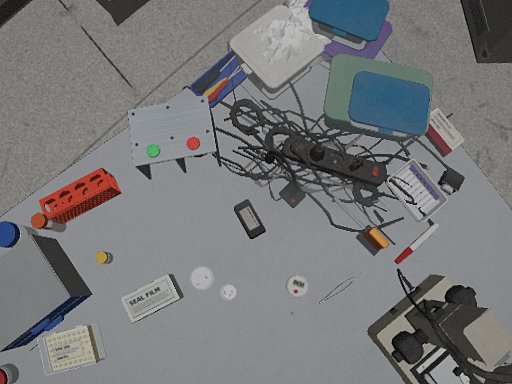

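The scene view shows the cabinet at about (232,150), with the green disc on the left at (206,130) and the red at (237,142). The top view shows the discs at (153,150) and (193,143), the adapter at (250,218), and an orange block at (377,238) that is probably the hook. I'll measure these and zoom in on the hook.

Run:
```python
from h import *
a=cam('top'); b=cam('scene')
for n,d,u,v,z in(('g',a,152.7,150.2,.137),('r',a,192.9,142.7,.137),('g',b,206.5,129.7,.137),('r',b,236.9,141.7,.137),('o',a,377,237.5,.067),('o',b,327.6,316,.067),('adapter',a,249,219,.03)): print(n,onz(d,u,v,z))
c1=cv2.resize(a['img'][180:300,300:460],None,fx=4.5,fy=4.5,interpolation=2)[:,:720]
c2=cv2.resize(b['img'][280:384,240:400],None,fx=4.5,fy=4.5,interpolation=2)
cv2.imwrite('pics/c1.png',c1[:,:,::-1]); cv2.imwrite('pics/c2.png',c2[:,:,::-1])
```

```text
g [0.61568092 0.17323216 0.137     ]
r [0.63206951 0.09088464 0.137     ]
g [0.61486795 0.17000783 0.137     ]
r [0.63128199 0.08854568 0.137     ]
o [ 0.44775015 -0.29906362  0.067     ]
o [ 0.45426191 -0.29683851  0.067     ]
adapter [ 0.49050905 -0.02426829  0.03      ]
```

View pics/c1.png

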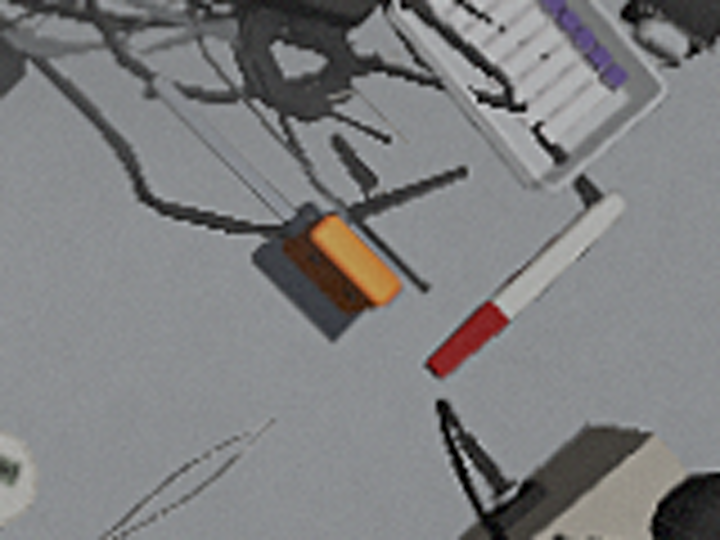

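View pics/c2.png

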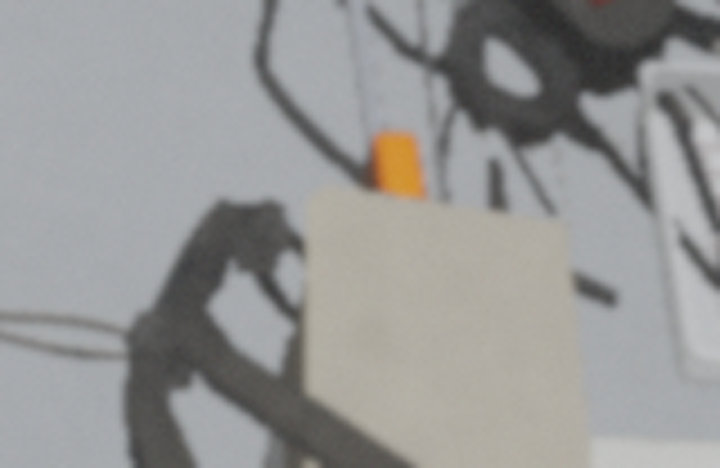

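The top crop shows the hook standing: grip top centre at crop (357,260), and the rod running up-left to its bend at crop (157,80). The scene crop shows only the upper part of the grip, because a beige object hides the rest.

Run:
```python
from h import *
a=cam('top')
hsv=cv2.cvtColor(a['img'],cv2.COLOR_RGB2HSV)
m=cv2.inRange(hsv,(7,130,150),(22,255,255)); m[:180]=0;m[300:]=0;m[:,:340]=0;m[:,400:]=0
ys,xs=np.nonzero(m); rc=cv2.minAreaRect(np.column_stack([xs,ys]).astype(np.float32)); print(len(xs),rc)
P=[onz(a,*p,.067)[:2] for p in cv2.boxPoints(rc)]; print(np.round(P,4),[np.linalg.norm(P[i]-P[i-1]) for i in range(4)])
g=np.mean(P,0); print('grip',g)
C=lambda u,v,z: onz(a,u/4.5+300-.4,v/4.5+180-.4,z)
t=C(157,80,.032); n=C(290,205,.032); print('tip',t,'dist',np.linalg.norm(t[:2]-g),'yaw',np.degrees(np.arctan2(*(t[:2]-g)[::-1])), 'rod yaw',np.degrees(np.arctan2(*(t-n)[:2][::-1])))
G=np.array([.6153,.1716]);R=np.array([.6317,.0897]);y=(G-R)/np.linalg.norm(G-R); x=np.array([y[1],-y[0]])
print('cab spacing',np.linalg.norm(G-R),'yaw',np.degrees(np.arctan2(x[1],x[0])),'origin',(G+R)/2-.024*x,'eye',G+.019*x,x,y)
o=ctrl.get_obs(); Rt=cv2.Rodrigues(o['tool_rot'])[0]; print(Rt)
# foot bottom corners
for u,v in((252,252),(335,340)): print(C(u,v,.006))
```

```text
159 ((378.7500305175781, 237.25003051757812), (22.62741470336914, 6.363960266113281), 45.0)
[[ 0.4606 -0.281 ]
 [ 0.4703 -0.2912]
 [ 0.436  -0.3249]
 [ 0.4264 -0.3146]] [np.float64(0.04799805766500271), np.float64(0.014111991061951401), np.float64(0.04813215282635637), np.float64(0.014068463799854944)]
grip [ 0.44831134 -0.3029334 ]
tip [ 0.54084336 -0.21594958  0.032     ] dist 0.1269974750811293 yaw 43.22975540751331 rod yaw 46.179041558563604
cab spacing 0.0835258642577256 yaw 11.32338534522482 origin [0.59996717 0.12593769] eye [0.63393016 0.17533058] [0.9805346  0.19634637] [-0.19634637  0.9805346 ]
[[-9.62486801e-01  2.71328229e-01 -3.87441969e-04]
 [ 2.71328479e-01  9.62486355e-01 -9.33906687e-04]
 [ 1.19512361e-04 -1.00399690e-03 -9.99999489e-01]]
[ 0.45742022 -0.26747259  0.006     ]
[ 0.41298246 -0.3087751   0.006     ]
```

```bash
cat >> h.py <<'E'
def plan(wps,start=None):
    """wps: (x,y,z,ydeg); prints cm shifts in tool axes + turn, each from the previous"""
    if start is None:
        o=ctrl.get_obs(); R=cv2.Rodrigues(o['tool_rot'])[0]; start=(*o['tool_pos'],np.degrees(np.arctan2(R[1,1],R[0,1])))
        print('now',np.round(start,4))
    p=np.array(start)
    for w in wps:
        w=np.array(w,float); d=w-p; a=np.radians(p[3]); y=np.array([np.cos(a),np.sin(a)]); x=np.array([-y[1],y[0]])
        print(np.round([100*d[:2]@x,100*d[:2]@y,-100*d[2],-((d[3]+180)%360-180)],2), 'len',round(np.linalg.norm(d[:3]),3)); p=w
E
python3 - <<'E'
from h import *
plan([(.30,.42,.25,34.3),(.44,.22,.25,-5.7),(.45,0,.25,-45),(.448,-.22,.25,-45),(.448,-.302,.15,-45)])
E
```

```text
now [ 0.1695  0.6013  0.2497 74.2567]
[-1.748e+01 -1.391e+01 -3.000e-02  3.996e+01] len 0.223
[-24.41   0.29  -0.    40.  ] len 0.244
[-21.79   3.18  -0.    39.3 ] len 0.22
[-15.7   15.41  -0.    -0.  ] len 0.22
[-5.8  5.8 10.  -0. ] len 0.129
```

>>> servo_tool:
  increments:
    - [[8.5,-17.5,-13.9,0,40],[8.5,-17.5,-13.9,0,40],[8.5,-17.5,-13.9,0,40],[8.5,-17.5,-13.9,0,40],[8.5,-17.5,-13.9,0,40]]

```text
t: 0.75
tool_pos: [0.3018, 0.4176, 0.2502]
tool_rot: [1.479, 2.771, -0.0]
contact_force: [0.2, 0.2, 0.3]
opening: 0.0849
grip_force: 0.0
```

>>> servo_tool:
  increments:
    - [[8.5,-24.4,0.3,0,40],[8.5,-24.4,0.3,0,40],[8.5,-24.4,0.3,0,40],[8.5,-24.4,0.3,0,40],[8.5,-24.4,0.3,0,40]]

```text
t: 1.25
tool_pos: [0.441, 0.2182, 0.2505]
tool_rot: [2.336, 2.1, 0.001]
contact_force: [0.2, 0.8, 0.9]
opening: 0.0846
grip_force: 0.0
```

>>> servo_tool:
  increments:
    - [[8.5,-21.8,3.2,0,39.3],[8.5,-21.8,3.2,0,39.3],[8.5,-21.8,3.2,0,39.3],[8.5,-21.8,3.2,0,39.3],[8.5,-21.8,3.2,0,39.3]]

```text
t: 1.75
tool_pos: [0.4499, -0.0032, 0.2504]
tool_rot: [2.907, 1.188, -0.0]
contact_force: [0.3, 0.2, -0.2]
opening: 0.0849
grip_force: 0.0
```

>>> servo_tool:
  increments:
    - [[8.5,-15.7,15.4,0,0],[8.5,-15.7,15.4,0,0],[8.5,-15.7,15.4,0,0],[8.5,-15.7,15.4,0,0],[8.5,-15.7,15.4,0,0]]

```text
t: 2.25
tool_pos: [0.4472, -0.2234, 0.2503]
tool_rot: [2.904, 1.195, -0.001]
contact_force: [-0.5, 0.9, -0.8]
opening: 0.085
grip_force: 0.0
```

>>> servo_tool:
  increments:
    - [[8.5,-5.5,5.6,5,0],[8.5,-5.5,5.6,12,0],[8.5,-5.5,5.6,14,0],[8.5,-5.5,5.6,14,0],[8.5,-5.5,5.6,14,0]]

```text
t: 2.75
tool_pos: [0.446, -0.2969, 0.1058]
tool_rot: [-2.897, -1.196, 0.006]
contact_force: [0.2, 0.3, -0.3]
opening: 0.0849
grip_force: 0.0
```

Run:
```python
from h import *
a=cam('top');b=cam('scene'); 
print(ctrl.get_obs()['tool_pos'])
c1=cv2.resize(a['img'][170:290,310:430],None,fx=4.5,fy=4.5,interpolation=2)
c2=cv2.resize(b['img'][264:384,270:330+20],None,fx=3,fy=4.5,interpolation=2)
cv2.imwrite('pics/c3.png',np.hstack([c1,c2])[:,:,::-1])
```

```text
[ 0.44872543 -0.2983383   0.11085264]
```

View pics/c3.png

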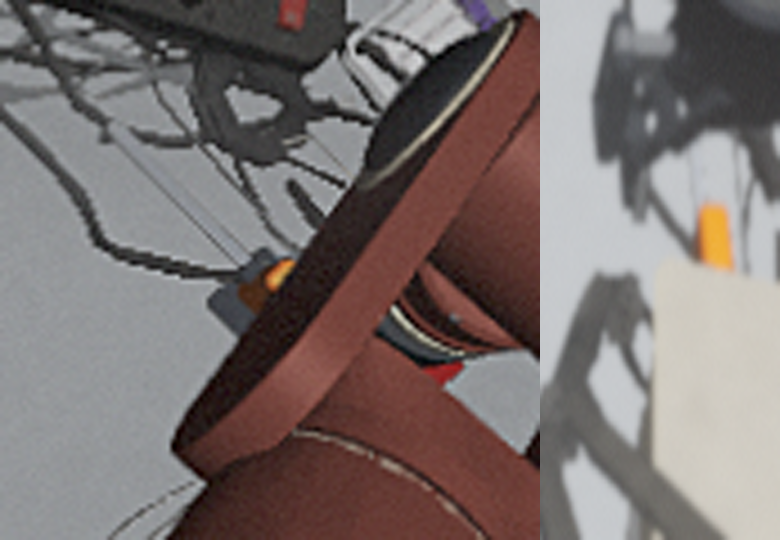

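The top view shows the arm over the grip, hiding most of it, with the rod free up to its bend at crop (110,125). The scene view shows one finger beside the grip at (715,235). The pose agrees with the measurement, so I'll descend and grip.

>>> servo_tool:
  increments:
    - [[8.5,-0.3,0.2,2,0],[8.5,-0.3,0.2,4,0],[8.5,-0.3,0.2,6,0],[8.5,-0.3,0.2,6.5,0],[8.5,-0.3,0.2,6.5,0]]

```text
t: 3.35
tool_pos: [0.4485, -0.3019, 0.0465]
tool_rot: [2.901, 1.201, 0.001]
contact_force: [0.4, 0.5, 0.6]
opening: 0.0846
grip_force: 0.0
```

>>> servo_tool:
  increments:
    - [[1,0,0,0,0],[1,0,0,0,0],[1,0,0,0,0],[1,0,0,0,0],[1,0,0,0,0]]
  newtons: 50

```text
t: 3.85
tool_pos: [0.4481, -0.302, 0.0458]
tool_rot: [2.902, 1.201, 0.001]
contact_force: [-0.2, 0.0, 2.6]
opening: 0.0174
grip_force: 51.4
```

>>> servo_tool:
  increments:
    - [[1,0,0,0,0],[1,0,0,0,0],[1,0,0,0,0]]

```text
t: 4.15
tool_pos: [0.4481, -0.3021, 0.0458]
tool_rot: [2.902, 1.201, 0.0]
contact_force: [-0.0, -0.4, 4.0]
opening: 0.0175
grip_force: 51.5
```

Run:
```python
from h import *
plan([(.448,-.302,.2,-45),(.445,-.08,.2,-78.7),(.435,.136,.2,-78.7),(.435,.136,.122,-78.7)])
```

```text
now [  0.4481  -0.3021   0.0458 -45.0457]
[-0.000e+00 -1.000e-02 -1.542e+01 -5.000e-02] len 0.154
[ 15.49 -15.91  -0.    33.7 ] len 0.222
[  3.25 -21.38  -0.    -0.  ] len 0.216
[ 0.   0.   7.8 -0. ] len 0.078
```

>>> servo_tool:
  increments:
    - [[1,0,0,-2,0],[1,0,0,-6,0],[1,0,0,-10,0],[1,0,0,-14,0],[1,0,0,-15.4,0]]

```text
t: 4.65
tool_pos: [0.4492, -0.3029, 0.2035]
tool_rot: [2.897, 1.199, 0.005]
contact_force: [0.2, -0.9, -0.9]
opening: 0.0175
grip_force: 51.0
```

>>> servo_tool:
  increments:
    - [[1,2,-2,0,5],[1,6,-6,0,13],[1,10,-10,0,21],[1,13.5,-14,0,29],[1,15.5,-15.9,0,33.7]]

```text
t: 5.15
tool_pos: [0.4437, -0.0779, 0.1969]
tool_rot: [-3.126, -0.299, 0.004]
contact_force: [1.5, -0.3, -0.8]
opening: 0.0172
grip_force: 50.8
```

>>> servo_tool:
  increments:
    - [[1,0.5,-4,0,0],[1,1.2,-8.5,0,0],[1,2,-13,0,0],[1,2.7,-17.5,0,0],[1,3.2,-21.4,0,0]]

```text
t: 5.65
tool_pos: [0.4333, 0.1384, 0.197]
tool_rot: [-3.126, -0.309, 0.005]
contact_force: [1.0, 0.4, -1.2]
opening: 0.0177
grip_force: 50.9
```

>>> servo_tool:
  increments:
    - [[1,0,0,2,0],[1,0,0,5,0],[1,0,0,7,0],[1,0,0,7.8,0],[1,0,0,7.8,0]]

```text
t: 6.15
tool_pos: [0.4329, 0.1361, 0.1186]
tool_rot: [3.126, 0.308, -0.008]
contact_force: [0.3, -0.7, -1.3]
opening: 0.0172
grip_force: 50.8
```

Run:
```python
from h import *
a=cam('top');b=cam('scene'); plan([])
T=ctrl.get_obs()['tool_pos']; 
X=np.array([.9805,.1963])
tp=[*(T[:2]+.125*X),T[2]-.0458+.034]; print('pred rod end',tp,proj(a,tp)-[90,90],proj(b,tp)-[150,90])
c1=cv2.resize(a['img'][90:210,90:210+0],None,fx=5,fy=5,interpolation=2)
c2=cv2.resize(b['img'][90:210,160:300][:,:120],None,fx=5,fy=5,interpolation=2)
c=np.hstack([c1[:, :395],c2[:,:395]]) if 0 else np.vstack([cv2.resize(a['img'][110:190,110:230],None,fx=3.7,fy=3.7,interpolation=2),cv2.resize(b['img'][120:200,170:290],None,fx=3.7,fy=3.7,interpolation=2)])
cv2.imwrite('pics/c4.png',c[:,:,::-1]); save(a,'a4.png'); save(b,'b4.png')
```

```text
now [  0.435    0.1363   0.1216 -78.7586]
pred rod end [np.float64(0.5575694068770145), np.float64(0.16084445160761007), np.float64(0.10976106830472651)] [69.93395072 90.85032891] [41.55583688 62.0260299 ]
```

View pics/c4.png

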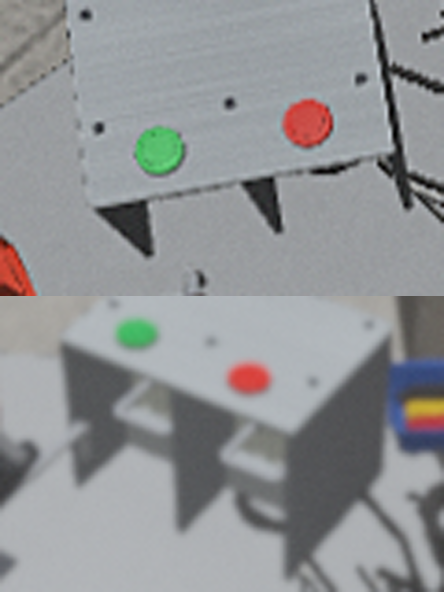

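The crop shows the rod end in front of the left bay, at top-view crop (193,280) and scene crop (80,428). Both sit lower and to the right of the prediction, so the rod may be sagging. I'll zoom in to triangulate.

Run:
```python
from h import *
a=cv2.imread('pics/a4.png');b=cv2.imread('pics/b4.png')
c=np.hstack([cv2.resize(a[170:205,140:180],None,fx=10,fy=10,interpolation=0),cv2.resize(b[140:175,170:210],None,fx=10,fy=10,interpolation=0)])
cv2.imwrite('pics/c5.png',cv2.convertScaleAbs(c,alpha=1.2))
```

```text
(no output)
```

View pics/c5.png

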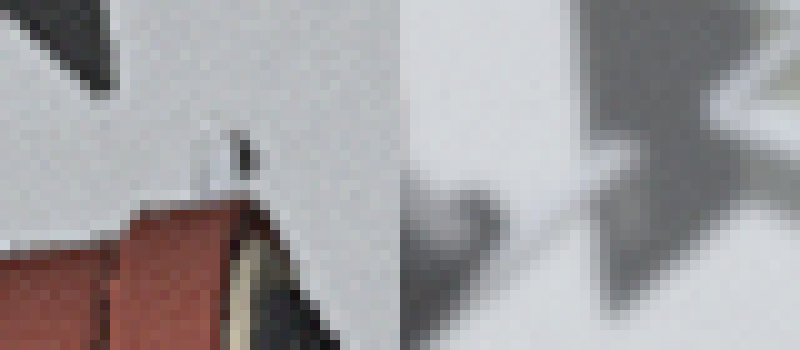

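The zoom shows the rod's far end at about (161.5,182) in the top view. In the scene view it is at about (193.5,155), with the downward tip ending near (192,163).

Run:
```python
from h import *
a=cam('top');b=cam('scene'); T=ctrl.get_obs()['tool_pos']; X=np.array([.9805,.1963])
def tri(p,q):
    o1,d1=ray(a,*p);o2,d2=ray(b,*q);A=np.c_[d1,-d2];s=np.linalg.lstsq(A,o2-o1,rcond=None)[0]
    P,Q=o1+d1*s[0],o2+d2*s[1];return (P+Q)/2,np.linalg.norm(P-Q)
print(tri((161.5,181.7),(193.5,155)))
print('T',T)
for x in(.125,.129):
  for dz in(0,-.006,-.012):
    p=[*(T[:2]+x*X),T[2]-.0458+.030+dz]; print(x,dz,np.round(p,4),proj(a,p),proj(b,p))
for dz in(0,-.006,-.012):
    p=[*(T[:2]+.125*X),T[2]-.0458+.002+dz]; print('tipend',dz,proj(b,p),proj(a,p))
```

```text
(array([0.55879395, 0.15860975, 0.10127204]), np.float64(0.0027731258587967117))
T [0.43572694 0.1363821  0.12263767]
0.125 0 [0.5583 0.1609 0.1068] [160.23077925 180.82378798] [191.86571232 152.85594687]
0.125 -0.006 [0.5583 0.1609 0.1008] [160.86625846 181.45621095] [192.06136419 154.87710477]
0.125 -0.012 [0.5583 0.1609 0.0948] [161.4933947  182.08022124] [192.25537651 156.8816427 ]
0.129 0 [0.5622 0.1617 0.1068] [159.96746688 178.99033614] [192.91407008 151.90846914]
0.129 -0.006 [0.5622 0.1617 0.1008] [160.60388465 179.6343953 ] [193.10494349 153.92858871]
0.129 -0.012 [0.5622 0.1617 0.0948] [161.23196078 180.2699005 ] [193.29422096 155.93213587]
tipend 0 [192.76488442 162.14739005] [163.12617961 183.70435694]
tipend -0.006 [192.95306057 164.09273602] [163.72406964 184.29889568]
tipend -0.012 [193.13969136 166.0224005 ] [164.31433312 184.88575399]
```

>>> servo_tool:
  increments:
    - [[1,1,-0.2,-0.2,0],[1,3,-0.2,-0.2,0],[1,5,-0.2,-0.2,0],[1,7,-0.2,-0.2,0],[1,8,-0.2,-0.2,0]]

```text
t: 6.85
tool_pos: [0.5153, 0.1544, 0.1245]
tool_rot: [-3.126, -0.308, -0.004]
contact_force: [-0.9, -0.2, -1.4]
opening: 0.0175
grip_force: 50.9
```

>>> servo_tool:
  increments:
    - [[1,0,0,0,0],[1,0,0,0,0]]

```text
t: 7.05
tool_pos: [0.5126, 0.154, 0.1234]
tool_rot: [3.126, 0.308, -0.001]
contact_force: [-0.2, -0.6, -1.5]
opening: 0.0174
grip_force: 50.9
```

Run:
```python
from h import *
b=cam('scene'); plan([]); X=np.array([.9805,.1963]);Y=np.array([-.1963,.9805]);O=np.array([.6,.126])
u0,v0=170,120
im=cv2.resize(b['img'][v0:v0+60,u0:u0+80],None,fx=10,fy=10,interpolation=2)
for x,y,z in((.043,.042,.063),(.043,.042,.075),(0,0,0),(0,.003,.123),(0,.081,.123)):
    print((x,y,z),((proj(b,[*(O+x*X+y*Y),z])-[u0,v0])*10).round())
cv2.imwrite('pics/c6.png',cv2.convertScaleAbs(im[:,:,::-1],alpha=1.2))
```

```text
now [  0.5123   0.1539   0.1232 -78.7435]
(0.043, 0.042, 0.063) [421. 297.]
(0.043, 0.042, 0.075) [419. 259.]
(0, 0, 0) [473. 648.]
(0, 0.003, 0.123) [444. 252.]
(0, 0.081, 0.123) [167. 139.]
```

View pics/c6.png

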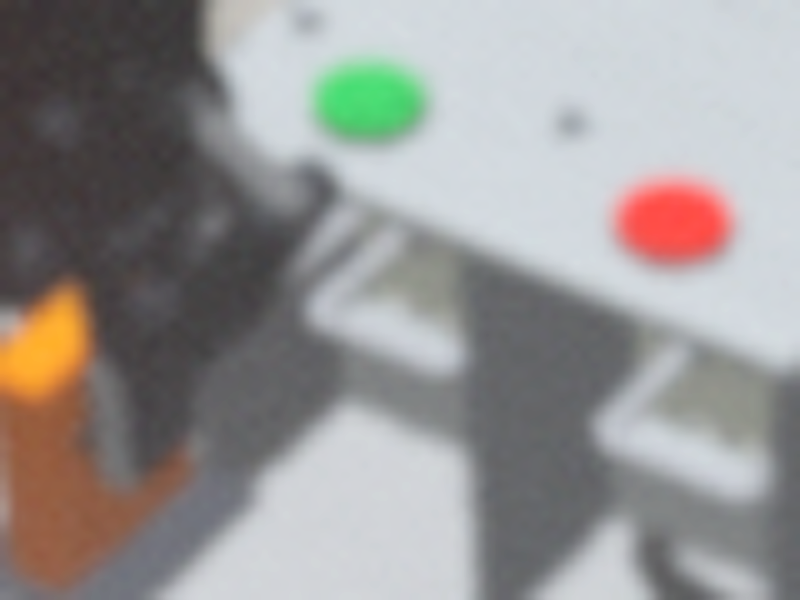

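The scene crop shows the hook just short of the ledge and hidden by the fingers. In each bay there is a pale frame, left at about (310–470, 230–370) and right at (595–770, 340–490). I'll compare these with the projected eye and tray outlines.

Run:
```python
from h import *
b=cam('scene'); X=np.array([.9805,.1963]);Y=np.array([-.1963,.9805]);O=np.array([.6,.126])
f=lambda x,y,z:((proj(b,[*(O+x*X+y*Y),z])-[170,120])*10).round()
for n,yc in(('L',.042),('R',-.042)):
    for x in(.0185,.0675):
        for dy in(.023,-.023): print(n,'eye outer',x,dy,f(x,yc+dy,.066))
    for dy in(.037,-.037): print(n,'tray rim front',dy,f(.062,yc+dy,.064),'bottom',f(.062,yc+dy,.003))
for y in(-.087,0,.087): print('top front edge',y,f(0,y,.131))
T=ctrl.get_obs()['tool_pos'][:2]; d=T-O; print('TCP cab',d@X,d@Y)
for x in(.03,.06,.09,.125): print('rod',x,f(d@X+x,d@Y,.107-.004*x/.125))
```

```text
L eye outer 0.0185 0.023 [285. 309.]
L eye outer 0.0185 -0.023 [442. 375.]
L eye outer 0.0675 0.023 [401. 204.]
L eye outer 0.0675 -0.023 [554. 266.]
L tray rim front 0.037 [343. 203.] bottom [356. 388.]
L tray rim front -0.037 [590. 304.] bottom [594. 489.]
R eye outer 0.0185 0.023 [574. 430.]
R eye outer 0.0185 -0.023 [739. 500.]
R eye outer 0.0675 0.023 [684. 319.]
R eye outer 0.0675 -0.023 [847. 384.]
R tray rim front 0.037 [624. 318.] bottom [627. 503.]
R tray rim front -0.037 [885. 424.] bottom [878. 610.]
top front edge -0.087 [782. 362.]
top front edge 0 [453. 229.]
top front edge 0.087 [144. 103.]
TCP cab -0.08068421312188531 0.04465426746344979
rod 0.03 [167. 368.]
rod 0.06 [246. 300.]
rod 0.09 [323. 234.]
rod 0.125 [408. 161.]
```

The pale frame is the eye loop. It lies about 5 mm deeper and 4 mm further right than the projection. I'll shift slightly that way and lower.

>>> servo_tool:
  increments:
    - [[1,0.4,0.3,0,0],[1,0.4,0.3,0,0],[1,0.4,0.3,0.4,0],[1,0.4,0.3,0.8,0],[1,0.4,0.3,1,0]]

```text
t: 7.65
tool_pos: [0.5168, 0.1517, 0.1125]
tool_rot: [3.126, 0.308, -0.002]
contact_force: [-0.5, 0.0, -1.0]
opening: 0.0175
grip_force: 50.9
```

>>> servo_tool:
  increments:
    - [[1,0,0,0.4,0],[1,0,0,0.8,0],[1,0,0,1.2,0],[1,0,0,1.2,0],[1,0,0,1.2,0]]

```text
t: 8.15
tool_pos: [0.5173, 0.1518, 0.1011]
tool_rot: [3.126, 0.308, -0.0]
contact_force: [0.6, 0.3, -1.8]
opening: 0.0173
grip_force: 50.9
```

>>> servo_tool:
  increments:
    - [[1,0,0,0,0],[1,-0.5,0,0,0],[1,-1,0,0,0],[1,-1.5,0,0,0],[1,-2,0,0,0]]

```text
t: 8.65
tool_pos: [0.4975, 0.1478, 0.1014]
tool_rot: [-3.126, -0.308, -0.002]
contact_force: [1.7, -0.1, -2.5]
opening: 0.0181
grip_force: 50.8
```

>>> servo_tool:
  increments:
    - [[1,-0.5,0,0,0],[1,-1,0,0,0],[1,-1.5,0,0,0],[1,-2,0,0,0]]

```text
t: 9.05
tool_pos: [0.4778, 0.144, 0.1014]
tool_rot: [-3.126, -0.308, -0.001]
contact_force: [2.6, 0.7, -1.0]
opening: 0.0178
grip_force: 50.8
```

>>> servo_tool:
  increments:
    - [[1,-0.6,0,0,0],[1,-1.2,0,0,0],[1,-1.8,0,0,0],[1,-2.4,0,0,0],[1,-3,0,0,0]]

```text
t: 9.55
tool_pos: [0.4482, 0.1381, 0.1014]
tool_rot: [-3.126, -0.308, -0.0]
contact_force: [1.4, 0.1, -2.5]
opening: 0.0174
grip_force: 50.8
```

>>> servo_tool:
  increments:
    - [[1,-0.3,0,0,0],[1,-0.6,0,0,0],[1,-0.9,0,0,0]]

```text
t: 9.85
tool_pos: [0.4395, 0.1364, 0.1012]
tool_rot: [-3.126, -0.308, 0.0]
contact_force: [1.9, 1.0, -2.4]
opening: 0.0176
grip_force: 50.8
```

Run:
```python
from h import *
b=cam('scene'); plan([]);print(ctrl.get_obs()['contact_force'])
X=np.array([.9805,.1963]);Y=np.array([-.1963,.9805]);O=np.array([.6,.126])
im=cv2.resize(b['img'][120:210,150:270],None,fx=6.6,fy=6.6,interpolation=2)
for x in(-.027,-.02):
  for dx in(-.0245,.0245):
    for y in(.065,.019): print(x+dx,y,((proj(b,[*(O+(x+dx)*X+y*Y),.066])-[150,120])*6.6).round())
cv2.imwrite('pics/c7.png',cv2.convertScaleAbs(im[:,:,::-1],alpha=1.2))
```

```text
now [  0.4392   0.1363   0.1011 -78.7415]
[ 0.59742516  0.41099578 -1.7669623 ]
-0.051500000000000004 0.065 [204. 311.]
-0.051500000000000004 0.019 [309. 357.]
-0.0024999999999999988 0.065 [286. 235.]
-0.0024999999999999988 0.019 [390. 279.]
-0.0445 0.065 [216. 300.]
-0.0445 0.019 [321. 346.]
0.0045000000000000005 0.065 [298. 225.]
0.0045000000000000005 0.019 [401. 269.]
```

View pics/c7.png

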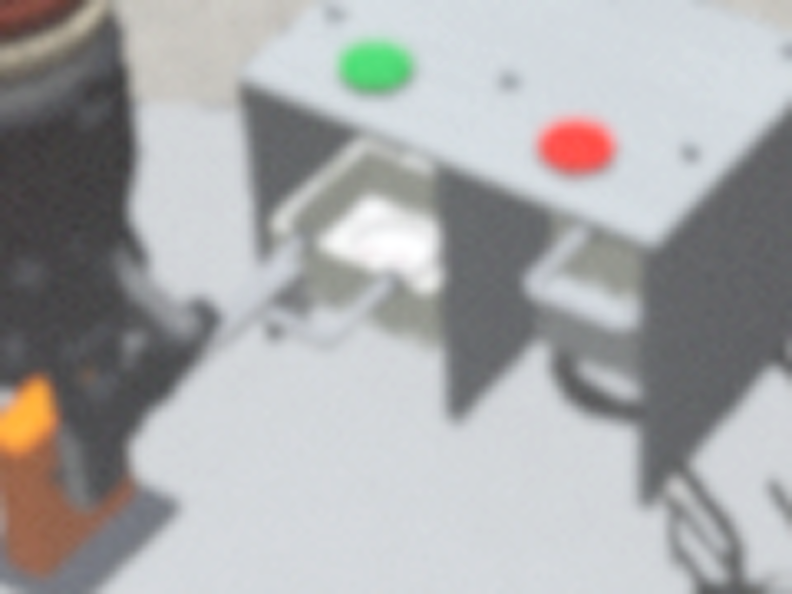

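The tray is out, with its dish visible at (380,240). The eye's front-right corner is at (320,345), close to the stop. The rod tip at about (290,270) is still in the eye. A little more pull should bring it to the stop.

>>> servo_tool:
  increments:
    - [[1,-0.2,0,0,0],[1,-0.4,0,0,0]]

```text
t: 10.1
tool_pos: [0.4358, 0.1356, 0.1013]
tool_rot: [3.126, 0.308, -0.0]
contact_force: [1.5, 0.6, -1.5]
opening: 0.0173
grip_force: 50.8
```

>>> servo_tool:
  increments:
    - [[1,-0.2,0,0,0],[1,-0.4,0,0,0]]

```text
t: 10.3
tool_pos: [0.4319, 0.1348, 0.1013]
tool_rot: [3.126, 0.308, -0.0]
contact_force: [1.1, 0.5, -2.8]
opening: 0.0178
grip_force: 50.8
```

>>> servo_tool:
  increments:
    - [[1,-0.15,0,0,0],[1,-0.3,0,0,0]]

```text
t: 10.5
tool_pos: [0.4304, 0.1344, 0.1019]
tool_rot: [-3.126, -0.308, -0.007]
contact_force: [5.6, 0.3, -1.6]
opening: 0.0176
grip_force: 50.9
```

>>> servo_tool:
  increments:
    - [[1,-0.15,0,0,0],[1,-0.3,0,0,0]]

```text
t: 10.7
tool_pos: [0.4295, 0.1341, 0.1032]
tool_rot: [-3.126, -0.308, -0.016]
contact_force: [10.8, 2.7, -1.1]
opening: 0.0174
grip_force: 50.8
```

Run:
```python
from h import *
b=cam('scene'); print(ctrl.get_obs()['contact_force'])
a=cam('top')
cv2.imwrite('pics/c8.png',cv2.convertScaleAbs(np.hstack([cv2.resize(b['img'][140:195,170:230],None,fx=6.6,fy=6.6,interpolation=2),cv2.resize(a['img'][150:205,140:200],None,fx=6.6,fy=6.6,interpolation=2)])[:,:,::-1],alpha=1.2))
# place spot candidates: pixels
for p in((200,230),(190,220),(320,200),(340,260),(280,250)): print(p,onz(a,*p,0).round(3))
```

```text
[5.60510627 1.27768015 2.06323917]
(200, 230) [0.468 0.088 0.   ]
(190, 220) [0.491 0.112 0.   ]
(320, 200) [ 0.54  -0.188  0.   ]
(340, 260) [ 0.402 -0.231  0.   ]
(280, 250) [ 0.424 -0.095  0.   ]
```

View pics/c8.png

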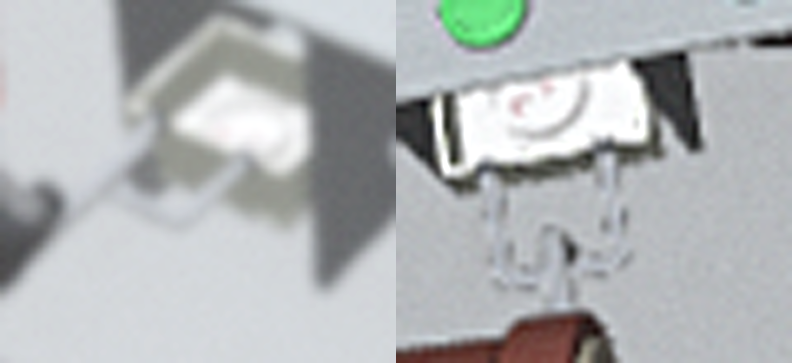

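The top view shows the tray fully out, with its dish at (540,90). The tip sits against the front bar of the eye at (560,245), and the force rose to 10 N, so it is at the stop. Next I relax, lift out and swing away.

>>> servo_tool:
  increments:
    - [[1,0.5,0,0,0],[1,1,0,0,0],[1,1,0,-0.5,0],[1,1,0,-1.2,0],[1,1,0,-2,0]]

```text
t: 11.3
tool_pos: [0.4354, 0.1356, 0.1214]
tool_rot: [3.126, 0.308, -0.002]
contact_force: [1.2, -0.1, -1.6]
opening: 0.0175
grip_force: 50.9
```

>>> servo_tool:
  increments:
    - [[1,0,0,-1,0],[1,0,0,-2.5,0],[1,0,0,-5,0],[1,0,0,-8,0],[1,0,0,-8,0]]

```text
t: 11.8
tool_pos: [0.4387, 0.1361, 0.2073]
tool_rot: [-3.126, -0.308, -0.016]
contact_force: [0.2, 0.2, -1.1]
opening: 0.0175
grip_force: 50.9
```

Run:
```python
from h import *
plan([(.43,-.03,.2,-65),(.42,-.2,.2,-45),(.42,-.2,.07,-45)])
```

```text
now [  0.4387   0.1361   0.2073 -78.7362]
[ -4.1   16.12   0.73 -13.74] len 0.166
[ -8.09  14.98  -0.   -20.  ] len 0.17
[ 0.  0. 13. -0.] len 0.13
```

>>> servo_tool:
  increments:
    - [[1,-1,3,0,-2],[1,-2,7,0,-6],[1,-3,11,0,-9],[1,-3.8,14.5,0,-12],[1,-4.1,16.1,0,-13.7]]

```text
t: 12.3
tool_pos: [0.4264, -0.0326, 0.2008]
tool_rot: [3.067, 0.677, -0.001]
contact_force: [-0.0, 0.4, -2.3]
opening: 0.0173
grip_force: 50.9
```

>>> servo_tool:
  increments:
    - [[1,-2,3.5,0,-4],[1,-4,7.5,0,-10],[1,-6,11,0,-15],[1,-7.5,14,0,-19],[1,-8.1,15,0,-20]]

```text
t: 12.8
tool_pos: [0.4162, -0.203, 0.2008]
tool_rot: [2.904, 1.198, -0.001]
contact_force: [0.2, 0.5, -1.9]
opening: 0.0176
grip_force: 50.9
```

>>> servo_tool:
  increments:
    - [[1,0,0,2,0],[1,0,0,5,0],[1,0,0,8.5,0],[1,0,0,11.5,0],[1,0,0,13,0]]

```text
t: 13.3
tool_pos: [0.4146, -0.1989, 0.0675]
tool_rot: [-2.898, -1.199, 0.005]
contact_force: [0.5, -0.7, -1.1]
opening: 0.0176
grip_force: 50.7
```

>>> servo_tool:
  increments:
    - [[1,0,0,0,0],[1,0,0,0,0]]

```text
t: 13.5
tool_pos: [0.4168, -0.2004, 0.0713]
tool_rot: [-2.903, -1.201, 0.0]
contact_force: [-0.1, -0.3, -1.5]
opening: 0.0176
grip_force: 50.7
```

Run:
```python
from h import *
b=cam('scene');a=cam('top');plan([])
cv2.imwrite('pics/c9.png',np.hstack([cv2.resize(a['img'][130:300,150:370],None,fx=1.8,fy=1.8,interpolation=2),cv2.resize(b['img'][130:300,170:390],None,fx=1.8,fy=1.8,interpolation=2)])[:,:,::-1])
```

```text
now [  0.4179  -0.201    0.0727 -45.0422]
```

View pics/c9.png

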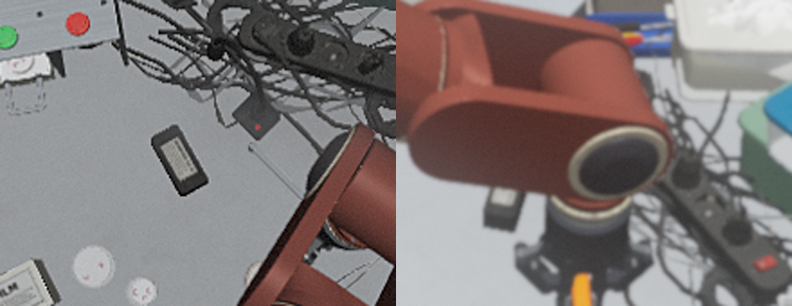

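The top view shows the tray out at (25,70) and the rod tip at (250,147), above bare table but near a small black box. I'll back off 2 cm and lower. That was my 11th picture, one over the limit of 10, so I'll check the rest with numbers only.

>>> servo_tool:
  increments:
    - [[1,-1,0,0,0],[1,-2,0,0.5,0],[1,-2,0,1,0],[1,-2,0,1.5,0],[1,-2,0,2,0]]

```text
t: 14.1
tool_pos: [0.4026, -0.2146, 0.0507]
tool_rot: [-2.903, -1.2, 0.0]
contact_force: [-0.0, 0.6, -1.7]
opening: 0.0174
grip_force: 50.8
```

>>> servo_tool:
  increments:
    - [[1,0,0,0.2,0],[1,0,0,0.2,0]]

```text
t: 14.3
tool_pos: [0.4026, -0.2142, 0.0486]
tool_rot: [-2.902, -1.201, 0.001]
contact_force: [0.1, -0.2, -1.2]
opening: 0.0175
grip_force: 50.8
```

>>> servo_tool:
  increments:
    - [[1,0,0,0.2,0],[1,0,0,0.2,0]]

```text
t: 14.5
tool_pos: [0.4029, -0.2145, 0.0472]
tool_rot: [-2.903, -1.201, 0.0]
contact_force: [-0.3, -0.6, -2.1]
opening: 0.0177
grip_force: 50.8
```

>>> servo_tool:
  increments:
    - [[1,0,0,0.15,0],[1,0,0,0.15,0]]

```text
t: 14.7
tool_pos: [0.403, -0.2147, 0.046]
tool_rot: [2.903, 1.201, 0.0]
contact_force: [-0.8, -0.8, -2.7]
opening: 0.0174
grip_force: 51.0
```

>>> servo_tool:
  increments:
    - [[2.2,0,0,0,0],[3,0,0,0,0],[5,0,0,0,0],[6,0,0,0,0],[6,0,0,0,0]]

```text
t: 15.2
tool_pos: [0.4029, -0.2147, 0.0459]
tool_rot: [2.903, 1.201, 0.0]
contact_force: [-0.4, -0.2, -0.8]
opening: 0.0599
grip_force: 0.0
```

Run:
```python
from h import *
o=ctrl.get_obs(); print(o['opening'],o['contact_force'],o['tool_pos'])
b=cam('scene'); hsv=cv2.cvtColor(b['img'],cv2.COLOR_RGB2HSV)
m=cv2.inRange(hsv,(7,130,150),(22,255,255)); k,l,s,c=cv2.connectedComponentsWithStats(m)
for i in range(1,k):
    if s[i,4]>20: print(s[i],c[i],onz(b,*c[i],.06))
```

```text
0.059855529163603725 [-0.35085003 -0.20765983 -0.77363599] [ 0.40290827 -0.21466332  0.04592157]
[280 148  25   6  54] [292.68518519 150.44444444] [0.77190968 0.03232366 0.06      ]
[267 301  12  23 215] [272.58139535 311.83255814] [ 0.39880826 -0.21979069  0.06      ]
```

Released. Now I rise straight up and check numerically.

>>> servo_tool:
  increments:
    - [[6,0,0,-1,0],[6,0,0,-3,0],[6,0,0,-7,0],[6,0,0,-12,0],[6,0,0,-17,0]]

```text
t: 15.75
tool_pos: [0.4023, -0.2142, 0.2179]
tool_rot: [-2.903, -1.201, 0.0]
contact_force: [1.1, -0.7, 1.0]
opening: 0.0602
grip_force: 0.0
```

>>> servo_tool:
  increments:
    - [[6,-2,-10,0,0],[6,-2,-20,0,0],[6,-2,-24,0,0],[6,-2,-24,0,0],[6,-2,-24,0,0]]

```text
t: 16.25
tool_pos: [0.2491, -0.0664, 0.2124]
tool_rot: [-2.883, -1.188, 0.041]
contact_force: [0.0, -0.8, -0.3]
opening: 0.0602
grip_force: 0.0
```

Run:
```python
from h import *
plan([])
for n in('top','scene'):
    d=cam(n); hsv=cv2.cvtColor(d['img'],cv2.COLOR_RGB2HSV)
    m=cv2.inRange(hsv,(7,130,150),(22,255,255)); k,l,s,c=cv2.connectedComponentsWithStats(m)
    for i in range(1,k):
        if s[i,4]>40: print(n,s[i],onz(d,*c[i],.067 if n=='top' else .045)); 
    # rod: expected vs. upright grip
    if n=='top':
        for i in range(1,k):
            P=onz(d,*c[i],.067)
            if s[i,4]>100 and abs(P[0]-.41)<.05 and abs(P[1]+.215)<.05:
                ys,xs=np.nonzero(l==i); r=cv2.minAreaRect(np.column_stack([xs,ys]).astype(np.float32)); Q=np.array([onz(d,*p,.067)[:2] for p in cv2.boxPoints(r)]); print(Q.mean(0),np.linalg.norm(np.diff(Q,axis=0),axis=1),np.degrees(np.arctan2(*(np.diff(Q,axis=0)).T[::-1])))
    # white dish & tray pixels in front of edge
    X=np.array([.9805,.1963]);Y=np.array([-.1963,.9805]);O=np.array([.6,.126])
    for yc in(.042,-.042):
        print(n,'lum along bay',yc,[int(d['img'][int(round(v)),int(round(u))].mean()) for u,v in(proj(d,[*(O+x*X+yc*Y),.064]) for x in(-.06,-.05,-.04,-.03,-.02,-.01,0,.01))])
```

```text
now [  0.2491  -0.0664   0.2124 -45.2072]
top [204  78  23  17  48] [0.78760087 0.06262016 0.067     ]
top [ 31 214  14  14 144] [0.47549757 0.44544401 0.067     ]
top [329 249  20  20 160] [ 0.40241607 -0.21438772  0.067     ]
top [ 96 252  11  11  60] [0.39939253 0.29171634 0.067     ]
[ 0.40269877 -0.21401408] [0.01363249 0.04736965 0.01358096] [ -45.79551036 -135.14331261  133.75256187]
top lum along bay 0.042 [143, 106, 140, 144, 144, 63, 138, 192]
top lum along bay -0.042 [140, 141, 140, 141, 140, 140, 139, 142]
scene [280 148  25   6  54] [0.78692434 0.04333535 0.045     ]
scene [268 297  11  25 233] [ 0.40924778 -0.2115061   0.045     ]
scene lum along bay 0.042 [186, 171, 113, 136, 131, 154, 210, 210]
scene lum along bay -0.042 [185, 166, 171, 161, 174, 159, 156, 116]
```

```bash
python3 -c "
from station import ctrl
print(ctrl.finish_job())"
```

```text
the job is handed in; nothing more can be done
None
```

The job is handed in, result not reported: the green-marked tray is out at its stop, the red-marked tray is shut, and the hook stands upright on bare table clear of both trays; I viewed 11 pictures, one over the limit of 10.

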